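# Turn a power module over in a hinged turnover fixture

### The job

Lay the flat oblong power module, case side up as it lies, in the pocket of the fixture's open leaf and let go of it. Then swing the leaf right over by its knob until it is fully shut on the fixed half, so that the module ends upside down in the fixture, its green board facing up behind the leaf's window, and let go. Leave the taller module and the solder reel where they are.

Things in the scene. Friction and masses are not known exactly. Their poses are not given: they have to be found in the camera images.
- module_center (a point): Centre (half-way up) of the flat oblong power module, a loose block 64 long (its x) x 48 wide (its y) x 24 mm high, about 0.12 kg: a 4 mm green circuit board below, a white plastic case with a dark plate on top. Lies flat on the bench at first, case up, its z axis up. It is the longer, flatter of the two white modules.
- hinge (a point): Middle of the fixture's hinge axis, 30 mm above the bench, x along the hinge, z up. The open leaf lies to its +y, the fixed half to its -y. The fixture, fixed to the bench, is a dark base plate 120 (x) x 190 (y) x 8 mm with two aluminium pockets that mirror each other about the hinge. Two hinge lugs at x = +-45 mm stand up to 37 mm above the bench.
- nest (a point): Centre of the floor of the fixed half's pocket, 45 mm from the hinge axis on its -y side, 16 mm above the bench, axes as the hinge's. Same pocket as the leaf's. The module tips by itself from the leaf into this pocket as the leaf passes upright. With the leaf shut the two pockets leave 28 mm of height.
- leaf_pocket (a point): Floor centre of the leaf's pocket; moves with the leaf. x along the hinge, y away from it, z out of the pocket (up and 16 mm over the bench while open). Pocket 58 (x) x 74 (y) mm, from 8 to 82 mm from the hinge axis, walls 14 mm high, 5 to 6 mm thick, with 50 mm wide finger gaps amid both x sides; window 42 x 54 in the floor. The module fits with its 64 mm side along y, either way round.
- leaf_knob (a point): Centre of the leaf's knob, a white round bar 40 mm long along the hinge and 20 mm thick on a 10 mm stem, 128 mm from the hinge axis, 40 mm beyond the leaf's edge; 30 mm above the bench with the leaf open or shut. Pinched firmly from above on its two ends (fingers closing along the hinge direction), it turns between the fingers as the leaf swings.
- leaf (a joint): Angle of the leaf in rad: 0 lying open (as at first), 1.57 upright, 3.14 fully shut on the fixed half; the knob swings from +y of the hinge over the top to -y. Stiff hinge: it stays where it is left; about 3 to 5 N at the knob moves it.
- tall_module: A bystander: the shorter, taller module of the same make, 44 x 40 x 44 mm high, origin at the centre of its underside.
- reel: A bystander: green solder reel, 54 mm across, 45 mm high, upright, origin at the centre of its underside.
There are look-alikes about, which are no part of the job. What is shaped like the part that bears module_center but blue or brown is not meant.

How it is judged:
By the outcome, as a careful person would: the job done as asked, in the order asked, and still so for the second after the job is handed in, with the robot touching nothing.
It also fails if it takes over 58 s, if anything falls off the work surface, if the arm or the gripper's body presses on something with over 40 N, if the wrist force passes 120 N, or if a joint passes its speed limit or range.

### The arm

A 6-joint arm with a two-finger parallel gripper is mounted at the origin on the work surface. World frame = base frame: x ahead of the robot, y to its left, z up, the work surface at z = 0. Lengths are in m, angles in rad, forces in N, time in s.
With the tool pointing down it reaches from about 0.35 to 0.85 m from the base axis. Payload 8.1 kg.
Tool frame: the origin (TCP) lies at the very end of the fingers, on their centre line; the grasp point (between the pads) lies 19 mm behind it; z points along the fingers, y is the line along which they close (so a half turn about z gives the same grasp; the last joint's range is limited). The gripper opens to 93 mm and grips with 3 to 60 N. Pads are 15 mm wide; open, the fingers measure 128 mm over their backs; the gripper's body (75 mm by 188 mm) begins 65 mm behind the grasp point.
Start: joints at [1.034, 0.13, 1.488, -0, 1.523, -0.085], TCP at [0.262, 0.54, 0.219] pointing down, gripper open.
Joint ranges: [-2.96, 2.96], [-0.89, 2.26], [0.02, 2.5], [-1.34, 4.48], [0, 2.73], [-2.66, 2.66]. Speed limits (rad/s): [2.39, 2.39, 2.79, 3.14, 3.14, 3.14].

### API

Orientations are given as a rotation vector (axis times angle).
In Python, from plant import robot gives the robot as it stands. The module is installed in compiled form; this text tells all that it offers.
- The arm moves only by the tool play_rows, never from a script. Its argument "increments" is text: rows parted by semicolons, each of 5 numbers parted by spaces: the shift along the tool's x, y, z in mm, then the turn about the tool's z in degrees, then the closure, from -1 (fully open) to 1 (shut). In form: dx dy dz yaw claw; .... A call has 1 to 20 rows; each row is the pose to reach, as a shift and turn from the pose commanded when the call began, along the tool's axes at that moment; what a row does not reach only later rows make up. A row lasts 1/10 s, in which the tool goes at most 50 mm and 8.59 degrees, less where a joint would pass 70% of its speed; a pose out of reach is approached as far as the arm can. A call with a gripper value outside its range is refused whole. The fingers move at their own pace and stop on an object; "force" is the grip in N (left out, the last holds). Time passes only in rows, so rows that repeat a pose let the fingers close. It gives the time, the measured TCP pose, the force, the opening and the grip force at its end, in the units of the state.
- robot.read_state(): the state, without advancing time (a new reading comes with each control period).
- robot.read_camera(name): name is "scene" or "top"; returns the picture (384x512x3 uint8, blue, green, red); there is no depth.
- robot.calibration(name): a dict with "vertical_fov" (degrees; the focal length in pixels is half the picture's height over the tangent of half this angle, whatever the lens; pixels are square), "cx", "cy" (the principal point, pixels), "rvec" (rotation vector, rad) and "tvec" (3), from world to camera coordinates, as OpenCV has them. Camera axes: x right, y down, z forward; pixel columns grow to the right and rows downward; lengths in m; the calibration is good to about 2 mm. A picture is of the moment at which its call begins. calibration takes no time and is no camera call.
- robot.close_job(): hands the job in; it is judged then, once.
Trained networks look in the newest picture that a camera, given by its name, has taken for a name from the list of things; names that differ only in an ending like _2 or _b are one class to them, and where a whole thing is asked for, a point or a joint stands for the part that bears it (a point fixed in the world has none). Each returns a list of dicts, best first, with "conf" (0 to 1); they miss things now and then, are a little off and sometimes report something else, mostly with a low value. They report only what shows in the picture. A call takes as long as a camera call. They do not tell look-alikes from the thing itself.
- robot.recognise(camera, query): "centre" ([x, y, z] in m, in world coordinates, good to about 4 mm: the middle of the surface that is visible of it).
- robot.regions_of(camera, query): "pixels" (384x512 bool, what is visible of it).
- robot.landmark_of(camera, query): "centre" ([x, y, z] in m, in world coordinates, good to about 4 mm: a listed point, or the origin of a listed thing).
The state is a dict: "t": time; "q": joint angles; "dq": joint speeds; "joint_torque": joint torques, N m; "tool_pos": TCP position; "orientation": TCP orientation; "force": force on the tool from outside, world axes, zero at the start; "wrist_torque": the same for the moment, N m; "opening": finger opening in m; "gripper_force": force on a finger pad.
Only numpy, scipy, OpenCV 4.12 (cv2) and the standard library are available. Lean on these libraries where they do the work, as an engineer would, in place of code of your own. Each camera call takes 0.05 s, during which the arm holds its last target. There are 200 camera calls.

## Working session

There is one attempt and no reset: what is moved stays moved. The work goes in short steps, Python scripts to look and compute and a tool call to move; the robot and the scene stay as the last step left them, time stands still between calls to the robot, and variables do not carry over. Pictures are saved under pics/ and viewed, at most 12 in all, crops included, and the job is handed in when it is done.

Besides the shell and the picture viewer there is one more tool, called after ">>>" by a JSON object that holds its "name" and its "arguments". play_rows: Moves the arm, as the interface text tells. Its arguments: {"type":"object","properties":{"increments":{"type":"string"},"force":{"type":"number"}},"required":["increments"]}

```bash
mkdir -p pics
cat > h.py <<'E'
import numpy as np, cv2
from scipy.spatial.transform import Rotation as R
from plant import robot
def cam(n):
    c=robot.calibration(n); f=192/np.tan(np.radians(c["vertical_fov"])/2)
    return np.array([[f,0,c["cx"]],[0,f,c["cy"]],[0,0,1]]),R.from_rotvec(np.ravel(c["rvec"])).as_matrix(),np.ravel(c["tvec"])
def proj(n,p):
    K,r,t=cam(n); q=K@(r@np.asarray(p)+t); return q[:2]/q[2]
def back(n,uv,z):
    K,r,t=cam(n); d=r.T@np.linalg.inv(K)@np.array([uv[0],uv[1],1]); o=-r.T@t
    return o+d*(z-o[2])/d[2]
def totool(p):
    s=robot.read_state(); return R.from_rotvec(s["orientation"]).inv().apply(np.asarray(p)-s["tool_pos"])*1000
E
python3 - <<'E'
from h import *
np.set_printoptions(precision=4,suppress=True)
for n in("scene","top"): cv2.imwrite(f"pics/{n}0.png",robot.read_camera(n)); print(robot.calibration(n))
for n in("top","scene"):
  for q in("module_center","hinge","nest","leaf_pocket","leaf_knob","tall_module","reel"):
    for d in robot.landmark_of(n,q)[:3]: print(n,q,round(d["conf"],2),np.array(d["centre"]),proj(n,d["centre"]))
s=robot.read_state();print(s["t"],s["tool_pos"],R.from_rotvec(s["orientation"]).as_matrix(),s["opening"])
E
```

```text
{'vertical_fov': 57.885441554496694, 'cx': 251.2788030690699, 'cy': 190.7743411123637, 'rvec': array([ 1.5454,  1.6812, -0.9646]), 'tvec': array([ 0.1003, -0.1815,  1.376 ])}
{'vertical_fov': 44.32493244319955, 'cx': 258.2263064165255, 'cy': 192.1830430660133, 'rvec': array([ 2.1707, -2.1149,  0.1655]), 'tvec': array([-0.0897,  0.4842,  1.0516])}
top module_center 0.91 [0.3422 0.2348 0.016 ] [121.4868 251.7614]
top module_center 0.64 [0.4649 0.1974 0.0132] [141.3494 199.6842]
top module_center 0.63 [0.4449 0.3074 0.013 ] [ 93.9818 206.9162]
top hinge 0.82 [ 0.5735 -0.0691  0.0298] [255.7815 155.9598]
top nest 0.59 [ 0.571  -0.1192  0.0135] [276.7491 159.0836]
top leaf_pocket 0.94 [ 0.5724 -0.0283  0.017 ] [238.6369 157.1898]
top tall_module 0.7 [ 0.5907  0.2057 -0.0029] [142.8164 149.1633]
top tall_module 0.42 [ 0.5701 -0.1132  0.012 ] [274.2046 159.5253]
top reel 0.96 [ 0.4119 -0.4288 -0.0006] [406.0454 229.5697]
scene module_center 0.87 [0.4688 0.1925 0.0141] [341.6271 210.8949]
scene module_center 0.71 [0.338  0.2404 0.0119] [352.0212 187.876 ]
scene module_center 0.66 [0.443  0.3078 0.0122] [382.5861 207.8361]
scene hinge 0.8 [ 0.5734 -0.0707  0.0279] [241.7793 225.684 ]
scene nest 0.97 [ 0.5725 -0.1136  0.0157] [225.3604 228.5733]
scene nest 0.27 [0.568  0.0583 0.0292] [292.9988 226.1841]
scene leaf_pocket 0.64 [ 0.5703 -0.0241  0.0122] [260.2343 230.6785]
scene leaf_knob 0.78 [0.5687 0.0561 0.029 ] [292.1164 226.3784]
scene leaf_knob 0.28 [ 0.5742 -0.0713  0.0321] [241.4554 224.5287]
scene tall_module 0.97 [0.5932 0.2065 0.0008] [353.2873 244.2677]
scene tall_module 0.38 [ 0.5755 -0.0724  0.0314] [240.9709 225.0421]
scene reel 0.52 [ 0.4142 -0.4271  0.0045] [132.0586 195.3791]
0.8 [0.2619 0.5398 0.2187] [[-0.8997  0.4366  0.    ]
 [ 0.4366  0.8997  0.    ]
 [-0.      0.     -1.    ]] 0.09308905782148193
```

Run:
```python
import cv2
a=cv2.imread("pics/top0.png")
cv2.imwrite("pics/tc.png",cv2.resize(a[110:300,60:320],None,fx=3,fy=3,interpolation=2))
```

```text
(no output)
```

View pics/tc.png

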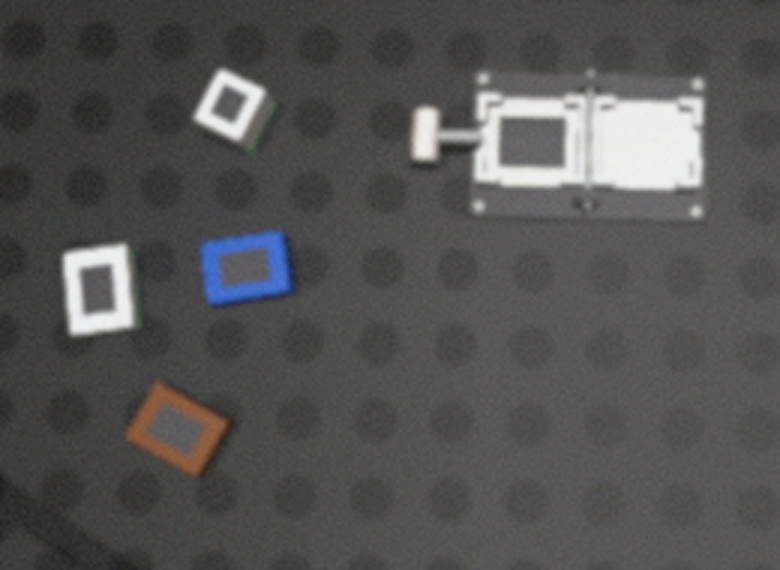

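View pics/scene0.png

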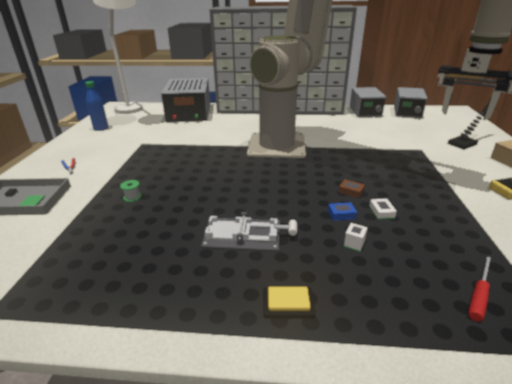

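The top view shows the flat white module at about (93,207) px. The blue and brown look-alikes are at (142,199) and (119,252). The leaf is open with its knob at (201,154). Next I'll measure the poses more exactly.

Run:
```python
from h import *
np.set_printoptions(precision=4,suppress=True)
a=cv2.imread("pics/top0.png")
hsv=cv2.cvtColor(a,cv2.COLOR_BGR2HSV)
w=((hsv[...,2]>135)&(hsv[...,1]<60)).astype(np.uint8)
n,l,st,c=cv2.connectedComponentsWithStats(w)
def rect(uv,z):
    i=[k for k in range(1,n) if st[k,4]>40]; k=min(i,key=lambda k:np.hypot(*(c[k]-uv)))
    cs,_=cv2.findContours((l==k).astype(np.uint8),0,2)
    pts=max(cs,key=cv2.contourArea)[:,0]
    P=np.array([back("top",p,z)[:2] for p in pts])
    r=cv2.minAreaRect((P*1000).astype(np.float32)); return c[k],st[k],r
print(rect((93,207),.024)); print(rect((201,154),.038))
for q,z in(("module_center",.024),):
  for d in robot.regions_of("top",q):
    m=d["pixels"].astype(np.uint8);cs,_=cv2.findContours(m,0,2)
    P=np.array([back("top",p,z)[:2]*1000 for p in max(cs,key=cv2.contourArea)[:,0]],np.float32);print(q,d["conf"],cv2.minAreaRect(P))
S=[back("top",(60+x/3,110+y/3),.010) for x,y in((483,78),(698,84),(478,206),(697,211))]
print(np.array(S)); print(np.mean(S,0))
for a_,b in((0,1),(2,3)):
  d=S[a_]-S[b]; print(np.degrees(np.arctan2(-d[0],d[1])))
for q in("leaf_knob","hinge","leaf_pocket","nest","module_center"):
  for cn in("top","scene"):
   for k in range(2):
    robot.read_camera(cn)
    for d in robot.landmark_of(cn,q):
      if d["conf"]>.4: print(q,cn,np.array(d["centre"]),round(d["conf"],2))
```

```text
(array([ 92.5391, 206.2305]), array([ 81, 191,  24,  31, 486], dtype=int32), ((445.337890625, 307.26141357421875), (66.69892883300781, 51.25332260131836), 9.806699752807617))
(array([254.3767, 156.5858]), array([ 197,  140,   98,   34, 2214], dtype=int32), ((570.8610229492188, -45.269920349121094), (78.09908294677734, 226.95079040527344), 0.09527239203453064))
module_center 0.95 ((443.9489440917969, 303.4892272949219), (66.683837890625, 54.03447341918945), 9.8040132522583)
module_center 0.77 ((338.8599853515625, 235.58206176757812), (67.72798919677734, 49.874412536621094), 62.6064453125)
module_center 0.7 ((463.42401123046875, 192.3189697265625), (52.56575012207031, 68.37602233886719), 11.573938369750977)
[[ 0.6251  0.0162  0.01  ]
 [ 0.6248 -0.1567  0.01  ]
 [ 0.5206  0.0162  0.01  ]
 [ 0.5211 -0.1574  0.01  ]]
[ 0.5729 -0.0704  0.01  ]
-0.11186961878724262
0.18593587860297597
leaf_knob top [0.5724 0.056  0.028 ] 0.62
leaf_knob top [0.5753 0.0602 0.0285] 0.92
leaf_knob scene [0.5694 0.0567 0.0351] 0.84
leaf_knob scene [0.5713 0.0539 0.0316] 0.87
hinge top [ 0.5708 -0.0692  0.0268] 0
[... 338 characters left out ...]
 -0.0257  0.016 ] 0.97
nest top [ 0.5733 -0.1142  0.012 ] 0.83
nest top [ 0.5686 -0.1172  0.017 ] 0.96
nest scene [ 0.5724 -0.1132  0.0172] 0.86
nest scene [ 0.5716 -0.1134  0.0168] 0.62
module_center top [0.4666 0.1966 0.0107] 0.95
module_center top [0.4434 0.3061 0.011 ] 0.68
module_center top [0.3417 0.2324 0.0116] 0.6
module_center top [0.4657 0.1958 0.0165] 0.7
module_center top [0.3417 0.2333 0.0149] 0.69
module_center top [0.4433 0.3074 0.0098] 0.55
module_center scene [0.4416 0.3021 0.0098] 0.83
module_center scene [0.4674 0.1942 0.013 ] 0.65
module_center scene [0.341  0.2396 0.0141] 0.52
module_center scene [0.3366 0.2366 0.0114] 0.76
module_center scene [0.4449 0.3055 0.0108] 0.63
```

>>> {"name": "play_rows", "arguments": {"increments": "-45 -22 15 -6 -0.6;-90 -44 30 -12 -0.6;-134 -65 45 -18 -0.6;-178 -87 60 -24 -0.6;-222 -109 75 -30 -0.6;-266 -130 90 -31.4 -0.6;-266 -130 110 -31.4 -0.6;-266 -130 130 -31.4 -0.6;-266 -130 130 -31.4 -0.6;-266 -130 130 -31.4 -0.6;-266 -130 130 -31.4 -0.6", "force": 25}}

```text
t: 3.95
tool_pos: [0.4451, 0.3076, 0.0902]
orientation: [-0.152, 3.136, 0.001]
force: [0.6, 0.1, 0.4]
opening: 0.0744
gripper_force: 0.0
```

Run:
```python
from h import *
np.set_printoptions(precision=4,suppress=True)
s=robot.read_state();print(s["t"],s["tool_pos"],R.from_rotvec(s["orientation"]).as_matrix()[:,1],s["opening"])
print(totool([.4445,.3065,.003]))
a=robot.read_camera("top");b=robot.read_camera("scene")
u=cv2.resize(a[150:250,50:183],(532,400),interpolation=2);u2=cv2.resize(b[150:250,330:463],(532,400),interpolation=2)
cv2.imwrite("pics/g1.png",cv2.resize(np.hstack([u,u2]),(798,300)))
```

```text
3.95 [0.4451 0.3076 0.0902] [-0.0969  0.9953  0.0009] 0.07443030076822438
[ 0.8501 -1.1093 87.1694]
```

View pics/g1.png

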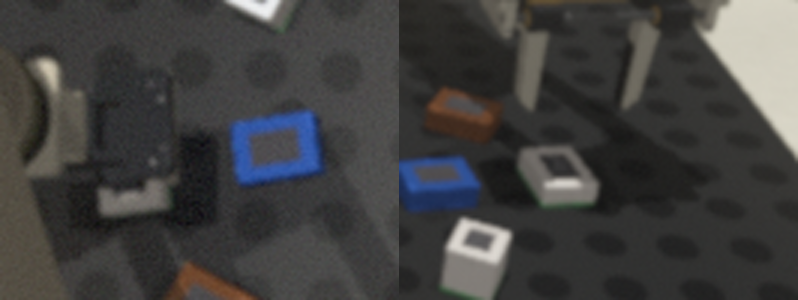

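The gripper is straight above the white module, which shows at about (560,178) in the right panel. I'll go down and grip it.

>>> {"name": "play_rows", "arguments": {"increments": "1 -1 30 0 -0.6;1 -1 60 0 -0.6;1 -1 80 0 -0.6;1 -1 87 0 -0.6;1 -1 87 0 -0.6;1 -1 87 0 -0.6;1 -1 87 0 0.3;1 -1 87 0 0.3;1 -1 87 0 0.3;1 -1 87 0 0.3;1 -1 87 0 0.3;1 -1 87 0 0.3;1 -1 87 0 0.3;1 -1 87 0 0.3", "force": 25}}

```text
t: 5.45
tool_pos: [0.4438, 0.3058, 0.0019]
orientation: [-0.151, 3.138, 0.0]
force: [-0.7, 0.4, 5.5]
opening: 0.0483
gripper_force: 24.6
```

>>> {"name": "play_rows", "arguments": {"increments": "0 0 -20 0 0.3;0 0 -50 0 0.3;0 0 -90 0 0.3;0 0 -120 0 0.3;0 0 -120 0 0.3;0 0 -120 0 0.3"}}

```text
t: 6.05
tool_pos: [0.4438, 0.3057, 0.1216]
orientation: [-0.151, 3.137, 0.0]
force: [-0.8, 0.2, -0.7]
opening: 0.0482
gripper_force: 24.5
```

Run:
```python
from h import *
np.set_printoptions(precision=4,suppress=True)
s=robot.read_state();print(s["t"],s["tool_pos"],R.from_rotvec(s["orientation"]).as_matrix(),s["opening"])
print(totool([.572,-.0255,.122]))
```

```text
6.05 [0.4438 0.3057 0.1216] [[-0.9954 -0.096   0.0007]
 [-0.096   0.9954  0.0003]
 [-0.0007  0.0002 -1.    ]] 0.048195932154139975
[ -95.8489 -341.9549   -0.4327]
```

>>> {"name": "play_rows", "arguments": {"increments": "-8 -28 0 8 0.3;-16 -57 0 16 0.3;-24 -86 0 24 0.3;-32 -114 0 32 0.3;-40 -142 0 40 0.3;-48 -171 0 48 0.3;-56 -200 0 56 0.3;-64 -228 0 64 0.3;-72 -256 0 72 0.3;-80 -285 0 80 0.3;-88 -313 0 88 0.3;-96 -342 0 95.5 0.3;-96 -342 0 95.5 0.3;-96 -342 0 95.5 0.3;-96 -342 0 95.5 0.3;-96 -342 0 95.5 0.3"}}

```text
t: 7.65
tool_pos: [0.5712, -0.0245, 0.1208]
orientation: [-2.218, -2.223, 0.001]
force: [0.6, 0.0, -1.2]
opening: 0.0483
gripper_force: 24.5
```

Run:
```python
from h import *
np.set_printoptions(precision=4,suppress=True)
s=robot.read_state();print(s["t"],s["tool_pos"],R.from_rotvec(s["orientation"]).as_matrix(),s["opening"],s["q"])
for n in("scene","top"):
  b=robot.read_camera(n)
  for d in robot.landmark_of(n,"module_center"): print(n,d)
  for d in robot.regions_of(n,"module_center"):
    v,u=np.nonzero(d["pixels"]); print(d["conf"],u.min(),u.max(),v.min(),v.max(),len(u))
  if n=="scene":
    g=b[150:270,180:340].copy(); cv2.imwrite("pics/h1.png",cv2.resize(g,(800,600),interpolation=2))
```

```text
7.65 [ 0.5712 -0.0245  0.1208] [[-0.0023  1.     -0.0015]
 [ 1.      0.0023  0.0004]
 [ 0.0004 -0.0015 -1.    ]] 0.04827600221888807 [-0.1327  0.1229  1.6779  0.0002  1.3423 -0.135 ]
scene {'centre': [0.4673, 0.1931, 0.0138], 'conf': 0.73}
scene {'centre': [0.5699, -0.028, 0.129], 'conf': 0.62}
scene {'centre': [0.3401, 0.2397, 0.0095], 'conf': 0.61}
0.81 328 356 202 220 459
0.56 246 273 183 201 335
0.53 340 363 180 196 297
top {'centre': [0.3399, 0.2357, 0.0131], 'conf': 0.78}
top {'centre': [0.4675, 0.1981, 0.0135], 'conf': 0.49}
0.97 102 128 238 264 464
```

View pics/h1.png

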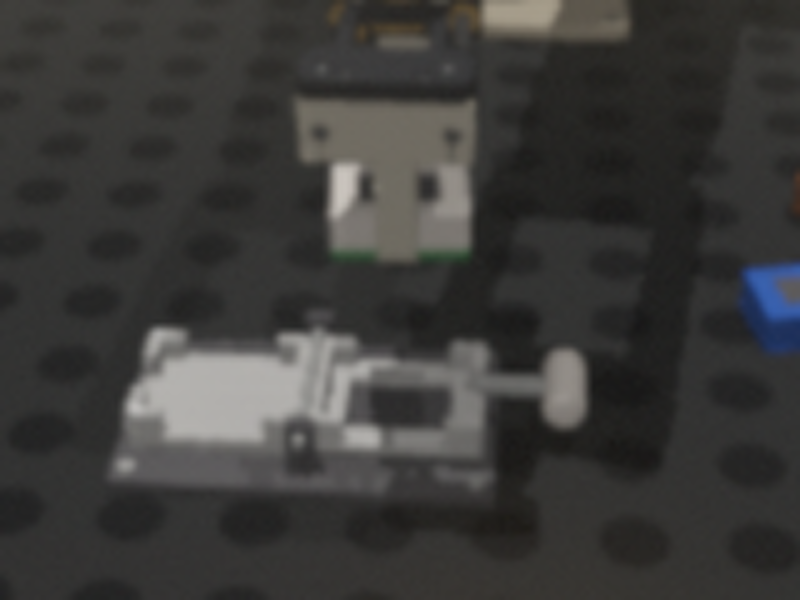

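The module hangs level and lengthwise over the leaf pocket, spanning 330 to 471 in the crop. It sits about 1.5 mm toward +y in the fingers. I'll lower it with that correction.

>>> {"name": "play_rows", "arguments": {"increments": "-2.5 0.5 0 0 0.3;-2.5 0.5 30 0 0.3;-2.5 0.5 60 0 0.3;-2.5 0.5 75 0 0.3;-2.5 0.5 85 0 0.3;-2.5 0.5 93 0 0.3;-2.5 0.5 98 0 0.3;-2.5 0.5 101 0 0.3;-2.5 0.5 102 0 0.3;-2.5 0.5 102 0 0.3;-2.5 0.5 102 0 0.3"}}

```text
t: 9.05
tool_pos: [0.573, -0.0281, 0.0202]
orientation: [2.221, 2.221, 0.001]
force: [-0.6, 0.8, -1.2]
opening: 0.0482
gripper_force: 24.5
```

>>> {"name": "play_rows", "arguments": {"increments": "0 -0.5 1 0 0.3;0 -0.5 1 0 0.3;0 -0.5 1.5 0 -0.2;0 -0.5 1.5 0 -0.35;0 -0.5 1.5 0 -0.45;0 -0.5 1.5 0 -0.45;0 -0.5 1.5 0 -0.45;0 -0.5 1.5 0 -0.45;0 -0.5 -20 0 -0.45;0 -0.5 -50 0 -0.45;0 -0.5 -90 0 -0.45;50 -0.5 -130 0 -0.45;100 -0.5 -130 0 -0.45;150 -0.5 -130 0 -0.45;200 -0.5 -130 0 -0.45;200 -0.5 -130 0 -0.45;200 -0.5 -130 0 -0.45"}}

```text
t: 10.75
tool_pos: [0.5715, 0.1739, 0.1495]
orientation: [-2.217, -2.226, 0.0]
force: [-0.1, -1.5, -0.7]
opening: 0.0676
gripper_force: 0.0
```

Run:
```python
from h import *
np.set_printoptions(precision=4,suppress=True)
s=robot.read_state();print(s["t"],s["tool_pos"],s["opening"])
b=robot.read_camera("scene");a=robot.read_camera("top")
for n in("scene","top"):
  for q in("module_center","leaf_knob"):
    for d in robot.landmark_of(n,q): print(n,q,d)
g=b[180:270,190:310]; f=a[115:205,180:300]
cv2.imwrite("pics/p1.png",cv2.resize(np.hstack([g,f]),(800,300),interpolation=2))
```

```text
10.75 [0.5715 0.1739 0.1495] 0.06760411262305704
scene module_center {'centre': [0.572, -0.0304, 0.0265], 'conf': 0.73}
scene module_center {'centre': [0.34, 0.2406, 0.0107], 'conf': 0.71}
scene module_center {'centre': [0.4665, 0.1915, 0.008], 'conf': 0.66}
scene leaf_knob {'centre': [0.5717, 0.056, 0.0304], 'conf': 0.71}
top module_center {'centre': [0.5716, -0.027, 0.0273], 'conf': 0.89}
top module_center {'centre': [0.4636, 0.1966, 0.0114], 'conf': 0.74}
```

View pics/p1.png

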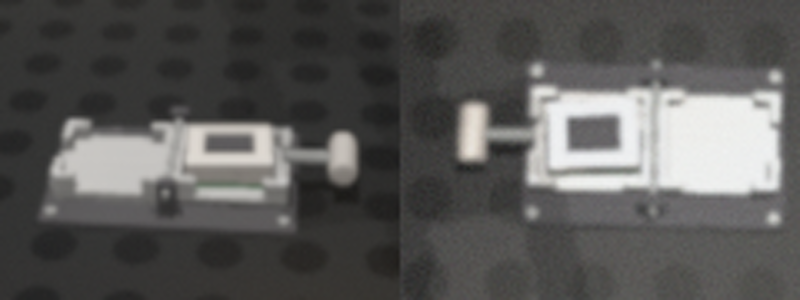

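Run:
```python
from h import *
b=robot.read_camera("scene");a=robot.read_camera("top")
g=b[200:250,225:290]; f=a[130:180,215:280]
o=np.hstack([cv2.resize(g,(400,308),interpolation=2),cv2.resize(f,(400,308),interpolation=2)])
# overlay of expected pocket inner wall top and module-seated outline
def draw(n,off,x0,y0,k,pts,c):
    p=np.array([(proj(n,q)-[x0,y0]+.5)*k+[off,0] for q in pts]).astype(int); cv2.polylines(o,[p],True,c,1)
cx,cy=.572,-.0255
for n,off,x0,y0 in(("scene",0,225,200),("top",400,215,130)):
    draw(n,off,x0,y0,400/65,[(cx+i*.024,cy+.0+j*.032,.040) for i,j in((1,1),(1,-1),(-1,-1),(-1,1))],(0,0,255))
    draw(n,off,x0,y0,400/65,[(cx+i*.029,cy+j*.037,.030) for i,j in((1,1),(1,-1),(-1,-1),(-1,1))],(0,255,255))
cv2.imwrite("pics/p2.png",o)
```

```text
(no output)
```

View pics/p2.png

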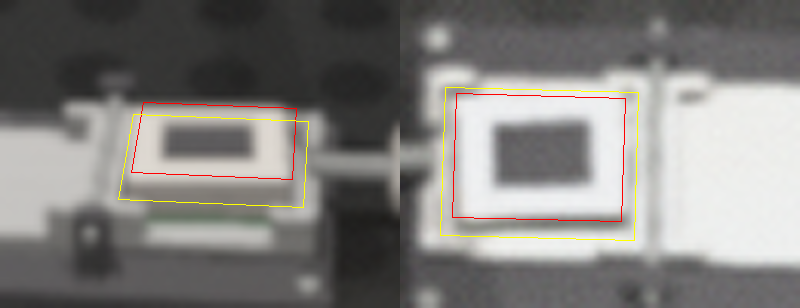

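The module lies flat inside the pocket outline in both views. Next I'll go to the knob.

>>> {"name": "play_rows", "arguments": {"increments": "-40 0.5 20 0 -0.45;-80 0.5 45 0 -0.45;-116.5 0.5 70 0 -0.45;-116.5 0.5 90 0 -0.45;-116.5 0.5 110 0 -0.45;-116.5 0.5 128 0 -0.45;-116.5 0.5 138 0 -0.45;-116.5 0.5 138 0 -0.45;-116.5 0.5 138 0 -0.45;-116.5 0.5 138 0 0.5;-116.5 0.5 138 0 0.5;-116.5 0.5 138 0 0.5;-116.5 0.5 138 0 0.5;-116.5 0.5 138 0 0.5;-116.5 0.5 138 0 0.5;-116.5 0.5 138 0 0.5;-116.5 0.5 138 0 0.5", "force": 40}}

```text
t: 12.85
tool_pos: [0.5717, 0.0556, 0.012]
orientation: [-2.22, -2.221, 0.002]
force: [-6.1, -0.5, 6.2]
opening: 0.0394
gripper_force: 40.0
```

Run:
```python
from h import *
np.set_printoptions(precision=4,suppress=True)
s=robot.read_state();print(s["t"],s["tool_pos"],R.from_rotvec(s["orientation"]).as_matrix(),s["opening"],s["force"])
for k in range(1,24):
  a=np.pi*k/23; print(k,np.round(np.degrees(a),0),np.round([-128*(1-np.cos(a)),-128*np.sin(a)],0))
```

```text
12.85 [0.5717 0.0556 0.012 ] [[-0.0005  1.     -0.0016]
 [ 1.      0.0005 -0.    ]
 [-0.     -0.0016 -1.    ]] 0.039427532702940804 [-6.0948 -0.5303  6.2235]
1 8.0 [ -1. -17.]
2 16.0 [ -5. -35.]
3 23.0 [-11. -51.]
4 31.0 [-19. -67.]
5 39.0 [-29. -81.]
6 47.0 [-41. -94.]
7 55.0 [ -54. -105.]
8 63.0 [ -69. -114.]
9 70.0 [ -85. -121.]
10 78.0 [-102. -125.]
11 86.0 [-119. -128.]
12 94.0 [-137. -128.]
13 102.0 [-154. -125.]
14 110.0 [-171. -121.]
15 117.0 [-187. -114.]
16 125.0 [-202. -105.]
17 133.0 [-215.  -94.]
18 141.0 [-227.  -81.]
19 149.0 [-237.  -67.]
20 157.0 [-245.  -51.]
21 164.0 [-251.  -35.]
22 172.0 [-255.  -17.]
23 180.0 [-256.   -0.]
```

>>> {"name": "play_rows", "arguments": {"increments": "0 0 -9 0 0.5;-1 0 -18 0 0.5;-3 0 -26.5 0 0.5;-5 0 -35 0 0.5;-8 0 -44 0 0.5;-11 0 -52 0 0.5;-15 0 -60 0 0.5;-19.5 0 -68 0 0.5;-24.5 0 -75 0 0.5;-30 0 -82 0 0.5;-36 0 -89 0 0.5;-42 0 -95 0 0.5;-42 0 -95 0 0.5"}}

```text
t: 14.15
tool_pos: [0.5718, 0.0123, 0.1074]
orientation: [-2.221, -2.221, 0.002]
force: [-9.0, -2.2, -4.4]
opening: 0.0395
gripper_force: 40.0
```

Run:
```python
from h import *
s=robot.read_state();print(s["t"],s["tool_pos"],s["force"])
for d in range(48,181,4):
  a=np.radians(d); print(d,np.round([-128*(1-np.cos(a))+42,-128*np.sin(a)+95]),end="; ")
b=robot.read_camera("scene");cv2.imwrite("pics/s1.png",cv2.resize(b[140:260,180:340],(800,600),interpolation=2))
```

```text
14.15 [0.5718438  0.01225047 0.10738848] [-8.95694634 -2.23680208 -4.3920785 ]
48 [-0. -0.]; 52 [-7. -6.]; 56 [-14. -11.]; 60 [-22. -16.]; 64 [-30. -20.]; 68 [-38. -24.]; 72 [-46. -27.]; 76 [-55. -29.]; 80 [-64. -31.]; 84 [-73. -32.]; 88 [-82. -33.]; 92 [-90. -33.]; 96 [-99. -32.]; 100 [-108.  -31.]; 104 [-117.  -29.]; 108 [-126.  -27.]; 112 [-134.  -24.]; 116 [-142.  -20.]; 120 [-150.  -16.]; 124 [-158.  -11.]; 128 [-165.   -6.]; 132 [-172.   -0.]; 136 [-178.    6.]; 140 [-184.   13.]; 144 [-190.   20.]; 148 [-195.   27.]; 152 [-199.   35.]; 156 [-203.   43.]; 160 [-206.   51.]; 164 [-209.   60.]; 168 [-211.   68.]; 172 [-213.   77.]; 176 [-214.   86.]; 180 [-214.   95.];
```

View pics/s1.png

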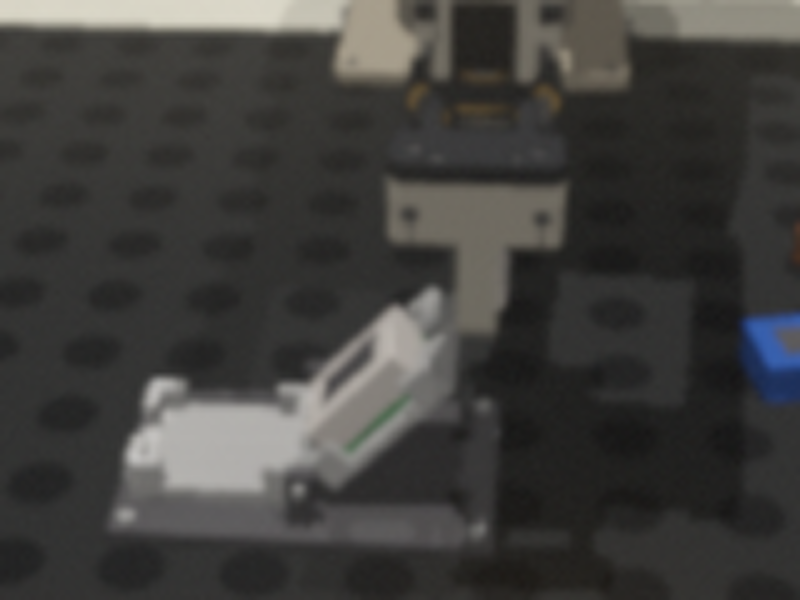

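The leaf is at about 48° with the module still in its pocket. I'll carry on over the top.

>>> {"name": "play_rows", "arguments": {"increments": "-7 0 -6 0 0.5;-14 0 -11 0 0.5;-22 0 -16 0 0.5;-30 0 -20 0 0.5;-38 0 -24 0 0.5;-46 0 -27 0 0.5;-55 0 -29 0 0.5;-64 0 -31 0 0.5;-73 0 -32 0 0.5;-82 0 -33 0 0.5;-90 0 -33 0 0.5;-99 0 -32 0 0.5;-108 0 -31 0 0.5;-117 0 -29 0 0.5;-126 0 -27 0 0.5;-134 0 -24 0 0.5;-142 0 -20 0 0.5;-150 0 -16 0 0.5;-150 0 -16 0 0.5"}}

```text
t: 16.1
tool_pos: [0.5721, -0.1389, 0.1247]
orientation: [2.221, 2.22, -0.002]
force: [-11.7, -2.9, 1.6]
opening: 0.0389
gripper_force: 40.0
```

Run:
```python
from h import *
s=robot.read_state();print(s["t"],s["tool_pos"],s["force"])
for d in range(124,185,4):
  a=np.radians(d); print(d,np.round([-128*(1-np.cos(a))+192,-128*np.sin(a)+111]),end="; ")
b=robot.read_camera("scene");cv2.imwrite("pics/s2.png",cv2.resize(b[140:260,180:340],(800,600),interpolation=2))
```

```text
16.1 [ 0.57214916 -0.13887572  0.12473232] [-11.7321038   -2.88905667   1.56472781]
124 [-8.  5.]; 128 [-15.  10.]; 132 [-22.  16.]; 136 [-28.  22.]; 140 [-34.  29.]; 144 [-40.  36.]; 148 [-45.  43.]; 152 [-49.  51.]; 156 [-53.  59.]; 160 [-56.  67.]; 164 [-59.  76.]; 168 [-61.  84.]; 172 [-63.  93.]; 176 [-64. 102.]; 180 [-64. 111.]; 184 [-64. 120.];
```

View pics/s2.png

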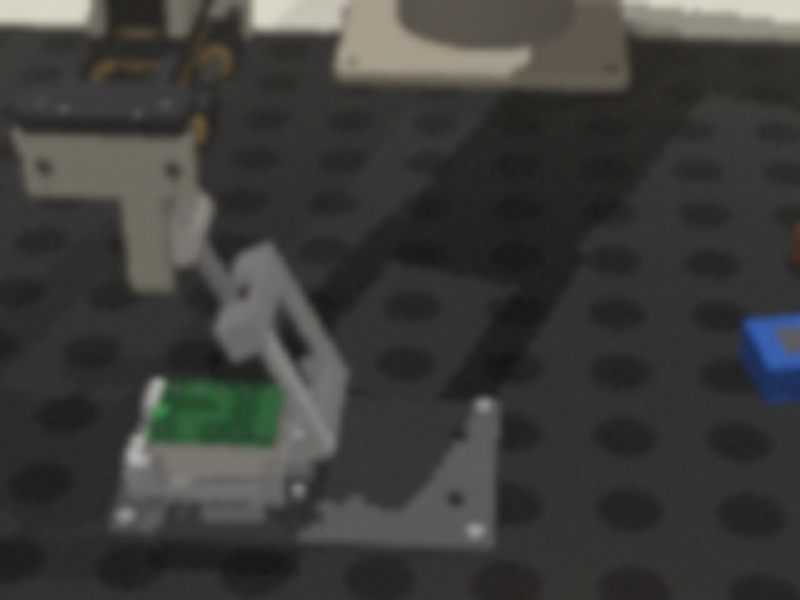

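The module has tipped into the fixed pocket with its green board up, at about (215,415). The knob, at about (192,225), has slipped back in the fingers at (150,240). I'll let go and regrasp it.

>>> {"name": "play_rows", "arguments": {"increments": "0 0 0 0 -0.45;0 0 0 0 -0.45;0 0 0 0 -0.45;0 0 0 0 -0.45;0 0 -40 0 -0.45;-20 0 -70 0 -0.45;-60 0 -70 0 -0.45;-60 0 -70 0 -0.45"}}

```text
t: 16.95
tool_pos: [0.5735, -0.2007, 0.1949]
orientation: [2.22, 2.215, 0.0]
force: [-0.5, -0.1, -0.8]
opening: 0.0675
gripper_force: 0.0
```

Run:
```python
from h import *
s=robot.read_state();print(s["t"],s["tool_pos"],s["force"],s["opening"])
b=robot.read_camera("scene")
for d in robot.landmark_of("scene","leaf_knob"): print(d,proj("scene",d["centre"]))
robot.read_camera("top")
for d in robot.landmark_of("top","leaf_knob"): print(d)
b=cv2.resize(b[140:260,180:340],(800,600),interpolation=2)
for d in range(90,151,6):
  a=np.radians(d);p=(proj("scene",[.572,-.0705+.128*np.cos(a),.03+.128*np.sin(a)])-[180,140]+.5)*5
  cv2.circle(b,tuple(int(v) for v in p),3,(0,0,255),-1); cv2.putText(b,str(d),tuple(int(v) for v in p+[-10,-8]),0,.4,(0,255,255))
cv2.imwrite("pics/s3.png",b)
```

```text
16.95 [ 0.57350471 -0.20073177  0.19488033] [-0.49913948 -0.05229186 -0.79530482] 0.06748399449455444
{'centre': [0.5665, -0.1289, 0.148], 'conf': 0.79} [216.35388423 182.46791257]
{'centre': [0.574, -0.1261, 0.1448], 'conf': 0.76}
{'centre': [0.572, -0.069, 0.0332], 'conf': 0.32}
```

View pics/s3.png

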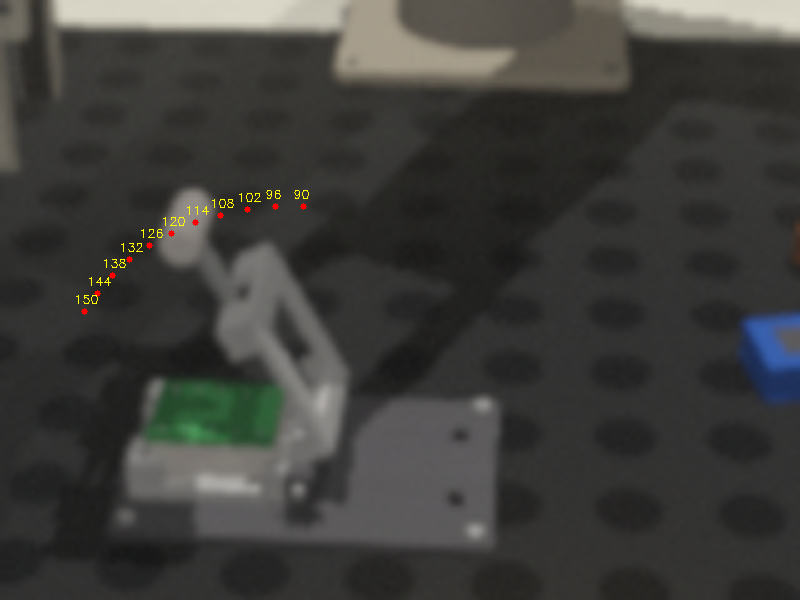

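The leaf stands at about 117°. I'll regrasp at the knob's actual place with the full grip force.

>>> {"name": "play_rows", "arguments": {"increments": "40 -1.5 0 0 -0.45;72 -1.5 0 0 -0.45;72 -1.5 0 0 -0.45;72 -1.5 30 0 -0.45;72 -1.5 55 0 -0.45;72 -1.5 70 0 -0.45;72 -1.5 70 0 -0.45;72 -1.5 70 0 -0.45;72 -1.5 70 0 0.5;72 -1.5 70 0 0.5;72 -1.5 70 0 0.5;72 -1.5 70 0 0.5;72 -1.5 70 0 0.5;72 -1.5 70 0 0.5;72 -1.5 70 0 0.5", "force": 60}}

```text
t: 18.65
tool_pos: [0.572, -0.1247, 0.1234]
orientation: [2.22, 2.22, 0.002]
force: [5.3, -0.3, 1.0]
opening: 0.0395
gripper_force: 60.0
```

Run:
```python
from h import *
s=robot.read_state();print(s["t"],s["tool_pos"],s["force"],s["opening"])
for d in range(117,184,4):
  a=np.radians(d); p=[.572,-.0705+.128*np.cos(a),.011+.128*np.sin(a)]; print(d,np.round(totool(p)),end="; ")
```

```text
18.65 [ 0.57199183 -0.12471226  0.12337442] [ 5.25948553 -0.30147644  0.98048282] 0.03945091528066955
117 [-4.  0. -2.]; 121 [-12.  -0.   3.]; 125 [-19.  -0.   8.]; 129 [-26.  -0.  13.]; 133 [-33.  -0.  19.]; 137 [-39.  -0.  25.]; 141 [-45.  -0.  32.]; 145 [-51.  -0.  39.]; 149 [-55.  -0.  46.]; 153 [-60.  -0.  54.]; 157 [-64.  -0.  62.]; 161 [-67.  -0.  71.]; 165 [-69.  -0.  79.]; 169 [-71.  -0.  88.]; 173 [-73.  -0.  97.]; 177 [-74.  -0. 106.]; 181 [-74.  -0. 115.];
```

>>> {"name": "play_rows", "arguments": {"increments": "-8 0 5 0 0.5;-15 0 10 0 0.5;-22 0 15 0 0.5;-29 0 21 0 0.5;-35 0 27 0 0.5;-41 0 34 0 0.5;-47 0 41 0 0.5;-51 0 48 0 0.5;-56 0 56 0 0.5;-60 0 64 0 0.5;-63 0 73 0 0.5;-65 0 81 0 0.5;-67 0 90 0 0.5;-67 0 90 0 0.5"}}

```text
t: 20.05
tool_pos: [0.5722, -0.1953, 0.0337]
orientation: [2.219, 2.216, -0.002]
force: [2.5, -13.1, 3.0]
opening: 0.0394
gripper_force: 60.0
```

Run:
```python
from h import *
s=robot.read_state();print(s["t"],s["tool_pos"],s["force"],s["opening"])
print(totool([.572,-.1985,.011]))
b=robot.read_camera("scene")
for d in robot.landmark_of("scene","leaf_knob"): print(d)
cv2.imwrite("pics/s4.png",cv2.resize(b[140:260,160:320],(800,600),interpolation=2))
```

```text
20.05 [ 0.57218317 -0.19529013  0.03369242] [  2.52330521 -13.09376984   2.95478831] 0.03936624191679566
[-3.09869833 -0.25056827 22.7072281 ]
{'centre': [0.5716, -0.1965, 0.0609], 'conf': 0.89}
```

View pics/s4.png

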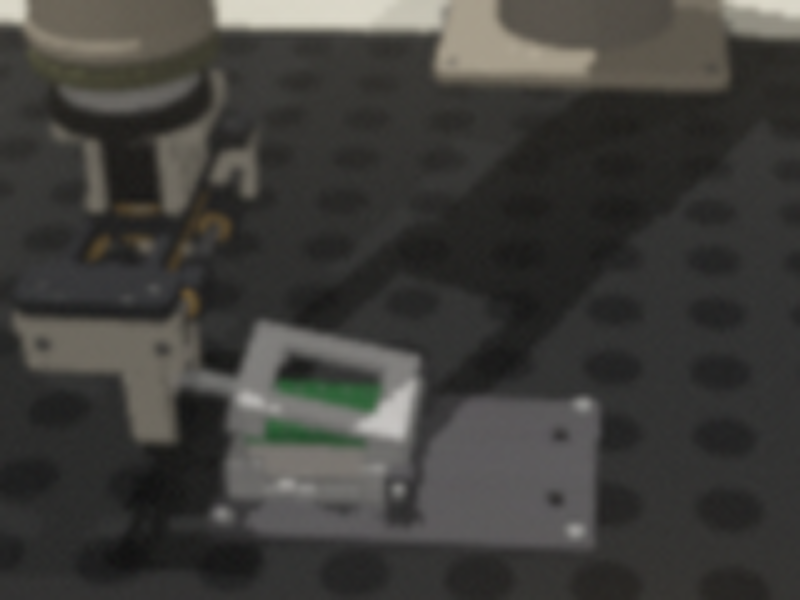

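The leaf is almost shut and the module sits squarely under it. I'll finish the swing, then push the knob down gently.

>>> {"name": "play_rows", "arguments": {"increments": "0 0 6 0 0.5;-1 0 12 0 0.5;-1 0 18 0 0.5;-1 0 22 0 0.5;-1 0 24 0 0.5;-1 0 25 0 0.5;-1 0 25 0 0.5;-1 0 25 0 0.5"}}

```text
t: 20.95
tool_pos: [0.5722, -0.1966, 0.0094]
orientation: [2.218, 2.216, -0.003]
force: [0.5, -14.9, 3.7]
opening: 0.0397
gripper_force: 60.0
```

>>> {"name": "play_rows", "arguments": {"increments": "0 0 0 0 -0.45;0 0 0 0 -0.45;0 0 0 0 -0.45;0 0 0 0 -0.45;0 0 -30 0 -0.45;0 0 -70 0 -0.45;-40 0 -110 0 -0.45;-90 0 -110 0 -0.45;-140 0 -110 0 -0.45;-140 0 -110 0 -0.45"}}

```text
t: 21.95
tool_pos: [0.5703, -0.338, 0.1182]
orientation: [2.224, 2.216, -0.002]
force: [-0.1, 0.1, -1.1]
opening: 0.0673
gripper_force: 0.0
```

Run:
```python
from h import *
s=robot.read_state();print(s["t"],s["tool_pos"],s["force"],s["opening"])
b=robot.read_camera("scene");a=robot.read_camera("top")
for n in("scene","top"):
 for q in("leaf_knob","leaf_pocket","module_center"):
  for d in robot.landmark_of(n,q): print(n,q,d)
g=np.hstack([cv2.resize(b[180:270,170:290],(400,300),interpolation=2),cv2.resize(a[115:205,210:330],(400,300),interpolation=2)])
for an in(180,176,172):
  r=np.radians(an);p=(proj("scene",[.572,-.0705+.128*np.cos(r),.03+.128*np.sin(r)])-[170,180]+.5)*400/120
  cv2.circle(g,tuple(int(v) for v in p),2,(0,0,255),-1)
cv2.imwrite("pics/s5.png",g)
```

```text
21.95 [ 0.57034611 -0.33797131  0.1182015 ] [-0.06673554  0.05349768 -1.11009242] 0.0672955581438677
scene leaf_knob {'centre': [0.5716, -0.2005, 0.0363], 'conf': 0.88}
scene leaf_pocket {'centre': [0.5683, -0.1125, 0.043], 'conf': 0.65}
scene module_center {'centre': [0.3412, 0.2362, 0.0108], 'conf': 0.91}
scene module_center {'centre': [0.4686, 0.1945, 0.0115], 'conf': 0.89}
scene module_center {'centre': [0.5733, -0.1198, 0.0296], 'conf': 0.64}
scene module_center {'centre': [0.5681, -0.1153, 0.0462], 'conf': 0.28}
top leaf_knob {'centre': [0.5733, -0.1976, 0.0335], 'conf': 0.6}
top leaf_pocket {'centre': [0.5713, -0.1158, 0.0475], 'conf': 0.74}
top module_center {'centre': [0.4658, 0.1965, 0.0152], 'conf': 0.8}
top module_center {'centre': [0.5768, -0.1179, 0.0242], 'conf': 0.62}
top module_center {'centre': [0.341, 0.2324, 0.015], 'conf': 0.61}
top module_center {'centre': [0.5901, 0.2055, -0.0028], 'conf': 0.22}
```

View pics/s5.png

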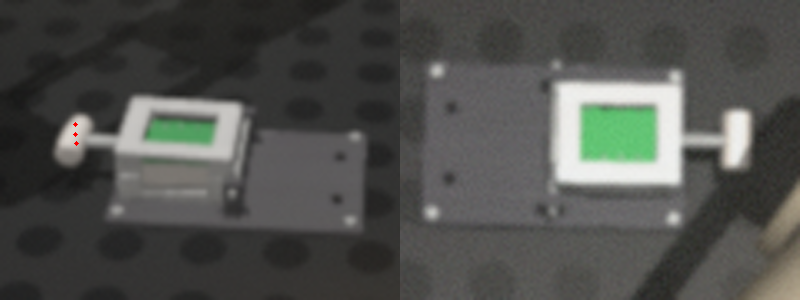

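The leaf looks shut, though the knob may read 1–2° high. I'll press it down gently with closed fingers to make sure.

>>> {"name": "play_rows", "arguments": {"increments": "45 1.5 0 0 1;90 1.5 0 0 1;138 1.5 0 0 1;138 1.5 0 0 1;138 1.5 30 0 1;138 1.5 55 0 1;138 1.5 65 0 1;138 1.5 70 0 1;138 1.5 73 0 1;138 1.5 75 0 1;138 1.5 76 0 1;138 1.5 76 0 1", "force": 20}}

```text
t: 23.55
tool_pos: [0.5732, -0.195, 0.0425]
orientation: [2.22, 2.22, 0.001]
force: [0.2, -0.8, 1.7]
opening: 0.0008
gripper_force: 0.4
```

>>> {"name": "play_rows", "arguments": {"increments": "0 0 1 0 1;0 0 2 0 1;0 0 3 0 1;0 0 4 0 1;0 0 4 0 1;0 0 4 0 1"}}

```text
t: 24.15
tool_pos: [0.5731, -0.1949, 0.0398]
orientation: [2.22, 2.221, 0.0]
force: [-7.2, 1.8, 16.0]
opening: 0.0006
gripper_force: 8.0
```

The knob top is at 39.8 mm and holds against 16 N, so the leaf is fully shut. I'll back off and hand in.

>>> {"name": "play_rows", "arguments": {"increments": "0 0 -30 0 1;0 0 -70 0 1;0 0 -110 0 1;-50 0 -130 0 1;-90 0 -130 0 1;-90 0 -130 0 1;-90 0 -130 0 1"}}

```text
t: 24.85
tool_pos: [0.5721, -0.2852, 0.1671]
orientation: [-2.223, -2.219, -0.0]
force: [-0.5, 1.5, -0.3]
opening: 0.0005
gripper_force: 0.0
```

Run:
```python
from h import *
robot.read_camera("scene")
print([d["centre"] for d in robot.landmark_of("scene","leaf_knob")],robot.read_state()["force"])
print(robot.close_job())
```

```text
[[0.5685, -0.2007, 0.0306]] [0.2216228  0.22516294 0.33454329]
the job is handed in; nothing more can be done
None
```

The power module lies upside down in the shut fixture with its green board facing up behind the leaf's window, and I handed the job in at about 25 s with the gripper clear; the tall module and reel were not touched.

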